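# Nest the saucepans with handles fanned

## Robot

A 6-joint arm with a two-finger parallel gripper is mounted at the origin on the work surface. World frame = base frame: x ahead of the robot, y to its left, z up, the work surface at z = 0. Lengths are in m, angles in rad, forces in N, time in s.
With the tool pointing down it reaches from about 0.375 to 0.975 m from the base axis. Payload 3.8 kg.
Tool frame: the origin (TCP) lies on the centre line of the jaws, within the pads' length; the fingertips stand 19 mm ahead of it and the grasp point (between the pads) is the TCP; z points along the fingers, y is the line along which they close (so a half turn about z gives the same grasp; the last joint's range is limited). The gripper opens to 85 mm and grips with 20 to 120 N. Pads are 22 mm wide; open, the fingers measure 114 mm over their backs; the gripper's body (76 mm by 85 mm) begins 54 mm behind the grasp point. The pads swing forward as they close: fully open they stand 13 mm farther back than shut.
Start: joints at [-1.167, 0.264, 1.604, -0, 1.274, -0.037], TCP at [0.288, -0.61, 0.225] pointing down, gripper open.
Joint ranges: [-2.63, 2.63], [-0.94, 2.18], [0.31, 2.57], [-1.31, 4.45], [0, 2.66], [-2.55, 2.55]. Speed limits (rad/s): [2.57, 2.57, 3.14, 3.14, 3.14, 3.14].

## Interface

Orientations are given as a unit quaternion [x, y, z, w].
In Python, from rig import * gives the robot as it stands.
- The arm moves only by the tool move_arm, never from a script. Its argument "rows" is a list that holds one entry, the list of rows, each a list of 7 numbers: the shift along the world's x, y, z in units of 0.2 m (1.0 is 0.2 m), then the turn, a rotation vector about the world's x, y, z in units of 180 degrees (1.0 is 180 degrees), then the opening, from 0 (shut) to 1 (fully open). In form: [[[x, y, z, wx, wy, wz, fingers], ...]]. A call has 1 to 5 rows; each row is the pose to reach, as a shift and turn from the pose commanded when the call began, turning the shorter way round; what a row does not reach only later rows make up. A row lasts 1/12 s, in which the tool goes at most 41.7 mm and 7.16 degrees, less where a joint would pass 70% of its speed; a pose out of reach is approached as far as the arm can. A call with a number of a shift or a turn outside -1 to 1 is refused whole. A call with a gripper value outside its range is refused whole. The fingers move at their own pace and stop on an object; "squeeze" is the grip in N (left out, the last holds). Time passes only in rows, so rows that repeat a pose let the fingers close. It gives the time, the measured TCP pose, the force, the opening and the grip force at its end, in the units of the state.
- sense(): the state, without advancing time (a new reading comes with each control period).
- get_image(name): name is "side" or "top"; returns the picture (480x640x3 uint8, red, green, blue); there is no depth.
- camera_model(name): a dict with "intrinsics" (3x3 intrinsics, pixels), "R" (3x3) and "t" (3): a world point X has camera coordinates R X + t. Camera axes: x right, y down, z forward; pixel columns grow to the right and rows downward; lengths in m; the calibration is good to about 2 mm. A picture is of the moment at which its call begins. camera_model takes no time and is no camera call.
- finish_job(): hands the job in; it is judged then, once.
The state is a dict: "t": time; "joint_positions": joint angles; "joint_velocities": joint speeds; "joint_torque": joint torques, N m; "tcp_pos": TCP position; "tool_rot": TCP orientation; "ft_force": force on the tool from outside, world axes, zero at the start; "ft_torque": the same for the moment, N m; "opening": finger opening in m; "gripper_force": force on a finger pad.
Only numpy, scipy, OpenCV 4.12 (cv2) and the standard library are available. Lean on these libraries where they do the work, as an engineer would, in place of code of your own. Each camera call takes 0.05 s, during which the arm holds its last target. There are 200 camera calls.

## Task

Nest the three steel saucepans for storage: lower the middle-sized pan into the largest, then the smallest into the middle-sized one, holding each until it is down (not dropped), so that each sits flat on the bottom of the pan below. Fan the handles like spread fingers: each about an eighth of a turn round from the handle just below it, both turned the same way (either way will do). Leave the largest pan standing on its rubber mat, and do not disturb the paper cups, the carton or the jar.

Things in the scene. Friction and masses are not known exactly. Their poses are not given: they have to be found in the camera images.
- large_pan: Largest of three loose steel saucepans, about 450 g. Straight-sided, outside diameter 116 mm (108 at the very bottom), rim 55 mm above its underside, wall 2.5 mm, bottom 4 mm thick. Origin: centre of the underside; z up; +x along its one handle. Stands on the mat. Each nested pan's handle passes 3 mm over the rim below it, but strikes the handle below if laid along it.
- middle_pan: Middle-sized of three loose steel saucepans, about 260 g. Straight-sided, outside diameter 94 mm (86 at the very bottom), rim 60 mm above its underside, wall 2.5 mm, bottom 4 mm thick. Origin: centre of the underside; z up; +x along its one handle. On the table left or right of the mat, the smallest on the other side.
- small_pan: Smallest of three loose steel saucepans, about 180 g. Straight-sided, outside diameter 72 mm (64 at the very bottom), rim 65 mm above its underside, wall 2.5 mm, bottom 4 mm thick. Origin: centre of the underside; z up; +x along its one handle. On the table, on the side of the mat away from the middle pan.
- large_pan_handle (a point): on the largest pan's handle grip, 108 mm from the pan's axis, at mid-height, 57 mm above its underside: pinch here from above. The handle is level and radial: steel neck to 78 mm from the axis, then a black plastic grip 14 mm wide, 16 mm tall, to 153 mm
- middle_pan_handle (a point): on the middle-sized pan's handle grip, 97 mm from the pan's axis, at mid-height, 62 mm above its underside: pinch here from above. The handle is level and radial: steel neck to 67 mm from the axis, then a black plastic grip 14 mm wide, 16 mm tall, to 142 mm
- small_pan_handle (a point): on the smallest pan's handle grip, 86 mm from the pan's axis, at mid-height, 67 mm above its underside: pinch here from above. The handle is level and radial: steel neck to 56 mm from the axis, then a black plastic grip 14 mm wide, 16 mm tall, to 131 mm
- mat: square black rubber mat, 170 x 170 x 3 mm, fixed to the table; origin at the centre of its underside
- cup_stack: bystander: loose stack of nested white paper cups, 82 mm across, 101 mm tall; origin at the centre of its underside
- carton: bystander: closed cardboard carton, 120 (its x) x 150 (its y) x 85 mm tall, loose; origin at the centre of its underside
- jar: bystander: closed glass jar with steel cap, 70 mm across, 95 mm tall, loose; origin at the centre of its underside

How it is judged:
On the way, in this order (a step that is already met when the one before it is completed fails the run):
1. the middle pan is lowered into the largest while still held (horizontal distance between middle_pan and large_pan below 0.02 m and z of middle_pan in the frame of large_pan below 0.015 m and contact force between middle_pan and the fingers above 0.5 N), for 0.1 s.
2. the smallest pan is lowered into the middle one while still held, the middle one lying in the largest (horizontal distance between small_pan and middle_pan below 0.02 m and z of small_pan in the frame of middle_pan below 0.015 m and contact force between small_pan and the fingers above 0.5 N and z of middle_pan in the frame of large_pan below 0.015 m), for 0.1 s.
At the end, for the whole second after the job is handed in: Each smaller pan sits flat in the next larger (undersides within 8 mm, axes within 13 mm, tilt under 0.08 rad); each handle is 23 to 75 degrees from the one just below, both turned the same way; the largest stands on the mat, centres within 65 mm; all released and at rest (horizontal distance between middle_pan and large_pan below 0.013 m and z of middle_pan in the frame of large_pan below 0.008 m and angle between each of middle_pan, small_pan's own z axis and vertical below 0.08 rad and horizontal distance between small_pan and middle_pan below 0.013 m and z of small_pan in the frame of middle_pan below 0.008 m and angle between the x axis of middle_pan and the x axis of large_pan, either way round between 0.4 and 1.31 rad and x of middle_pan_handle in the frame of large_pan above 0 m and angle between the x axis of small_pan and the x axis of middle_pan, either way round between 0.4 and 1.31 rad and x of small_pan_handle in the frame of middle_pan above 0 m and ((y of middle_pan_handle in the frame of large_pan above 0 m and y of small_pan_handle in the frame of middle_pan above 0 m) or (y of middle_pan_handle in the frame of large_pan below 0 m and y of small_pan_handle in the frame of middle_pan below 0 m)) and angle between large_pan's own z axis and vertical below 0.06 rad and horizontal distance between large_pan and mat below 0.065 m and z of large_pan in the frame of mat below 0.006 m and linear speed of each of large_pan, middle_pan, small_pan below 0.02 m/s); the robot touches nothing.
It fails at once if the cup stack is pushed more than 30 mm or tipped (distance of cup_stack from where it was at the start of the episode above 0.03 m or angle between cup_stack's own z axis and vertical above 0.3 rad).
It fails at once if the carton is pushed more than 30 mm or tipped (distance of carton from where it was at the start of the episode above 0.03 m or angle between carton's own z axis and vertical above 0.3 rad).
It fails at once if the jar is pushed more than 30 mm or tipped (distance of jar from where it was at the start of the episode above 0.03 m or angle between jar's own z axis and vertical above 0.3 rad).
It fails at once if the largest pan is pushed off its mat or tipped (horizontal distance between large_pan and mat above 0.075 m or angle between large_pan's own z axis and vertical above 0.35 rad).
It also fails if it takes over 64 s, if anything falls off the work surface, if the arm or the gripper's body presses on something with over 40 N, if the wrist force passes 120 N, or if a joint passes its speed limit or range.

## Working session

There is one attempt and no reset: what is moved stays moved. The work goes in short steps, Python scripts to look and compute and a tool call to move; the robot and the scene stay as the last step left them, time stands still between calls to the robot, and variables do not carry over. Pictures are saved under pics/ and viewed, at most 11 in all, crops included, and the job is handed in when it is done.

Besides the shell and the picture viewer there is one more tool, called after ">>>" as a command line: name --argument value ..., lists and objects as JSON in quotes. move_arm: Moves the arm, as the interface text tells. Shifts and turns lie within -1 to 1; 1 stands for 0.2 m of shift or 180 degrees of turn. Its arguments: {"type":"object","properties":{"rows":{"type":"array","items":{"type":"array","items":{"type":"array","items":{"type":"number","minimum":-1,"maximum":1}}}},"squeeze":{"type":"number"}},"required":["rows"]}

```bash
mkdir -p pics; python3 - <<'E'
from rig import *
import cv2
for n in ("side","top"):
    im=get_image(n); cv2.imwrite(f"pics/{n}0.png",im[...,::-1])
    m=camera_model(n); print(n,m)
print(sense())
E
```

```text
side {'intrinsics': array([[621.22508442,   0.        , 310.79748973],
       [  0.        , 621.22508442, 240.96227167],
       [  0.        ,   0.        ,   1.        ]]), 'R': array([[-0.70142677, -0.71254555,  0.01671314],
       [-0.3711229 ,  0.34511146, -0.86207069],
       [ 0.60849673, -0.61088209, -0.50651239]]), 't': array([0.39590883, 0.26110107, 1.03703774])}
top {'intrinsics': array([[448.81113254,   0.        , 324.31737393],
       [  0.        , 448.81113254, 243.10471103],
       [  0.        ,   0.        ,   1.        ]]), 'R': array([[-1.59338656e-02, -9.99869863e-01, -2.52356434e-03],
       [-9.89945009e-01,  1.61303865e-02, -1.40530031e-01],
       [ 1.40552449e-01,  2.59003295e-04, -9.90073200e-01]]), 't': array([0.0174639 , 0.58556642, 1.12933773])}
{'t': 0.1, 'joint_positions': array([-1.16694932e+00,  2.64650363e-01,  1.60528747e+00,  2.08333904e-05,
        1.27371954e+00, -3.69057610e-02]), 'joint_velocities': array([ 0.00055106, -0.00236224, -0.00512847, -0.0004032 , -0.00028589,
       -0.00137824]), 'joint_torque': array([ 9.00281284e-04, -5.16707253e+01, -3.68588841e+01, -6.75085630e-05,
        6.24021210e-03,  1.64065131e-05]), 'tcp_pos': array([ 0.28769322, -0.60984259,  0.22367803]), 'tool_rot': array([ 9.75815391e-01,  2.18593817e-01, -1.78557147e-04, -1.01685202e-03]), 'ft_force': array([-0.5052263 ,  0.22357002, -0.00379433]), 'ft_torque': array([0.00472391, 0.05725213, 0.02849317]), 'gripper_force': 0.0, 'opening': 0.08562567561200388}
```

View pics/top0.png

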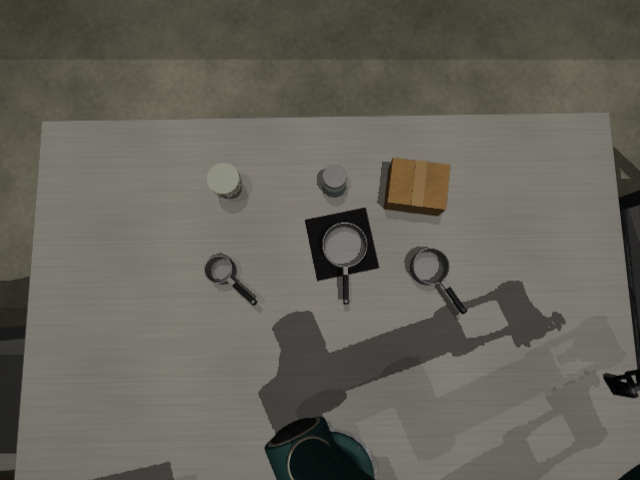

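View pics/side0.png

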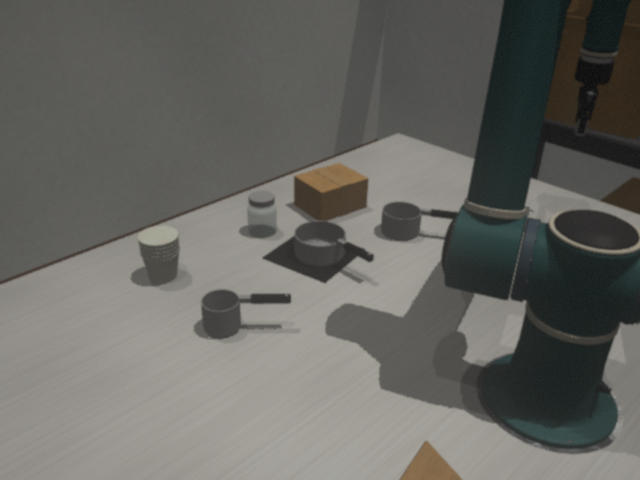

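```bash
cat > crop.py <<'E'
import cv2,numpy as np
def panel(im,u0,v0,w,h,s):
    c=cv2.resize(im[v0:v0+h,u0:u0+w],None,fx=s,fy=s,interpolation=cv2.INTER_CUBIC)
    c=cv2.convertScaleAbs(c,alpha=1.6,beta=10)
    for k in range(0,w,10):
        cv2.line(c,(k*s,0),(k*s,6 if (u0+k)%50 else 14),(0,255,255),1)
        if k%20==0: cv2.putText(c,str(u0+k),(k*s+2,18),0,.35,(0,255,255),1)
    for k in range(0,h,10):
        cv2.line(c,(0,k*s),(6,k*s),(0,255,0),1)
        if k%20==0 and k: cv2.putText(c,str(v0+k),(8,k*s+4),0,.35,(0,255,0),1)
    return c
E
python3 - <<'E'
from crop import *
t=cv2.imread("pics/top0.png"); s=cv2.imread("pics/side0.png")
a=np.hstack([panel(t,200,240,66,72,4),panel(t,312,220,66,90,4)[:288*1],panel(t,403,240,66,72,4)]) if 0 else np.hstack([panel(t,200,236,66,74,4),panel(t,312,218,66,74+16,4)[:296],panel(t,403,242,66,74,4)])
b=np.hstack([panel(s,196,280,100,60,2*1+0) if 0 else panel(s,196,282,100,70,3),panel(s,286,216,90,70,3),panel(s,376,190,90,70,3)[:, :230]])
w=792
out=np.zeros((296+210,800,3),np.uint8); out[:296,:a.shape[1]]=a; b=b[:, :800]; out[296:,:b.shape[1]]=b
cv2.imwrite("pics/c1.png",out)
E
```

```text
(no output)
```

View pics/c1.png

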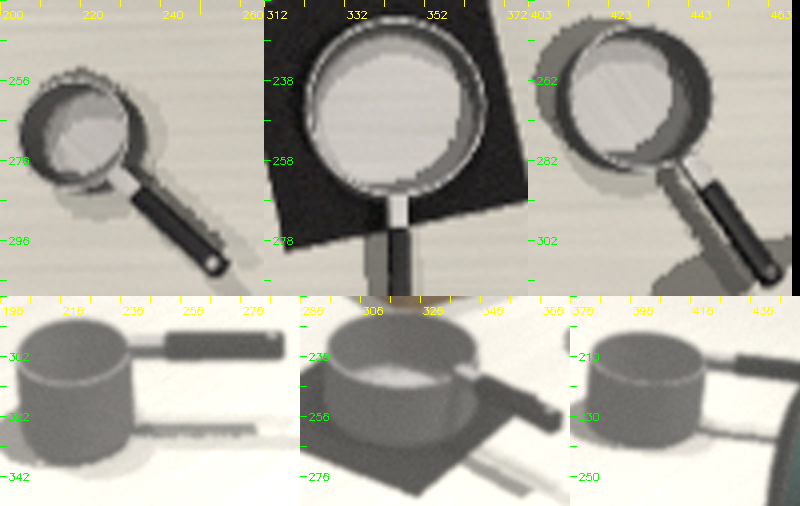

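```bash
cat > fit.py <<'E'
from rig import camera_model
import numpy as np
from scipy.optimize import least_squares
C={n:camera_model(n) for n in("top","side")}
def proj(n,X):
    m=C[n]; c=np.atleast_2d(X)@m["R"].T+m["t"]; p=c@m["intrinsics"].T; return p[:,:2]/p[:,2:]
a=np.linspace(0,2*np.pi,181)
# name: R,H,gripstart,gripend, x0,y0 ; obs
G={"small":(.036,.065,.056,.131),"middle":(.047,.060,.067,.142),"large":(.058,.055,.078,.153)}
def fit(k,obs,x0):
    R,H,g0,g1=G[k]
    def res(p):
        x,y,z,w=p; d=np.array([np.cos(w),np.sin(w),0]); r=[]
        for n,o in obs.items():
            q=proj(n,np.c_[x+R*np.cos(a),y+R*np.sin(a),0*a+z]); b=[q[:,0].min(),q[:,0].max(),q[:,1].min(),q[:,1].max()]
            r+=[(i-j) for i,j in zip(b,o["box"]) if j is not None]
            for g,pt in o["pts"]:
                h=np.array([x,y,z+.002+(.008 if n=="top" else 0)])+g*d
                r+=list(proj(n,h)[0]-pt)
        return np.array(r)
    s=least_squares(res,x0,loss="soft_l1"); print(k,s.x.round(4),"rms",np.sqrt((res(s.x)**2).mean()).round(2),res(s.x).round(1)); return s.x
E
python3 - <<'E'
from fit import *
fit("small",{"top":dict(box=[205,None,None,283.5],pts=[(.056,(234.5,284)),(.131,(255.5,303.5))]),
 "side":dict(box=[201.7,240.3,290,311],pts=[(.056,(251.3,298.7)),(.131,(290.7,298.7))])},[.55,.2,.065,-2.4])
fit("large",{"top":dict(box=[322,367.75,222,267.5],pts=[(.078,(345.5,275)),(.153,(345.7,304))]),
 "side":dict(box=[295,344.7,None,246.3],pts=[(.078,(346,245)),(.153,(372.7,257.3))])},[.6,0,.058,-3.1])
fit("middle",{"top":dict(box=[412.25,449,248.75,285],pts=[(.067,(447.25,288.25)),(.142,(464,312.75))]),
 "side":dict(box=[381.3,421.3,202,218.7],pts=[(.067,(431.3,212.7))])},[.55,-.2,.06,-2.6])
E
```

```text
small [ 0.5212  0.2776  0.0625 -2.3174] rms 0.57 [-0.5 -0.5 -0.6 -0.7  0.2 -0.  -0.2  0.3 -1.1  0.7  0.1  0.3  1.1  0.1]
large [ 0.5795 -0.0439  0.0579 -3.1433] rms 0.65 [-0.  -0.6  0.1 -0.7 -0.2 -0.6  0.3  0.4 -0.5  1.8 -0.5  0.2 -0.2  0.
  1. ]
middle [ 0.5195 -0.2608  0.0601 -2.5702] rms 0.65 [-0.4 -0.2 -0.9 -0.3 -0.5 -0.3  0.4  0.4  1.3  0.9 -0.7  0.9 -0.5  0. ]
```

>>> move_arm --rows '[[[0.375,0.75,0,0,0,0.041,0.6],[0.375,0.75,0,0,0,0.041,0.6],[0.375,0.75,0,0,0,0.041,0.6],[0.375,0.75,0,0,0,0.041,0.6],[0.375,0.75,0,0,0,0.041,0.6]]]' --squeeze 100

```text
t: 0.52
tcp_pos: [0.3653, -0.4541, 0.224]
tool_rot: [0.959, 0.283, 0.001, -0.002]
ft_force: [-1.0, 0.5, -0.3]
opening: 0.0514
gripper_force: 0.0
```

>>> move_arm --rows '[[[0.375,0.733,-0.3,0,0,0,0.6],[0.375,0.733,-0.3,0,0,0,0.6],[0.375,0.733,-0.3,0,0,0,0.6],[0.375,0.733,-0.3,0,0,0,0.6],[0.375,0.733,-0.3,0,0,0,0.6]]]'

```text
t: 0.93
tcp_pos: [0.4379, -0.3082, 0.1616]
tool_rot: [0.959, 0.282, -0.001, -0.003]
ft_force: [-0.6, 0.3, -0.5]
opening: 0.0514
gripper_force: 0.0
```

>>> move_arm --rows '[[[0,0,0,0,0,0,0.6],[0,0,0,0,0,0,0.6]]]'

```text
t: 1.1
tcp_pos: [0.4379, -0.3141, 0.1647]
tool_rot: [0.959, 0.282, -0.0, 0.0]
ft_force: [-0.2, 0.9, -0.9]
opening: 0.0509
gripper_force: 0.0
```

>>> move_arm --rows '[[[0,0,-0.3,0,0,0,0.6],[0,0,-0.45,0,0,0,0.6],[0,0,-0.515,0,0,0,0.6],[0,0,-0.515,0,0,0,0.6],[0,0,-0.515,0,0,0,0.6]]]'

```text
t: 1.52
tcp_pos: [0.437, -0.3152, 0.0615]
tool_rot: [0.96, 0.28, -0.001, -0.001]
ft_force: [0.1, -0.3, 0.6]
opening: 0.0512
gripper_force: 0.0
```

```bash
python3 - <<'E'
from rig import *
from crop import *
t=get_image("top")[...,::-1].copy(); s=get_image("side")[...,::-1].copy()
a=panel(t,400,230,100,100,4); b=panel(s,376,150,100,100,4)
cv2.imwrite("pics/c2.png",np.hstack([a,b])); st=sense(); print(st["tcp_pos"],st["ft_force"])
E
```

```text
[ 0.43930987 -0.31636495  0.064245  ] [0.01657839 0.13903389 0.95411251]
```

View pics/c2.png

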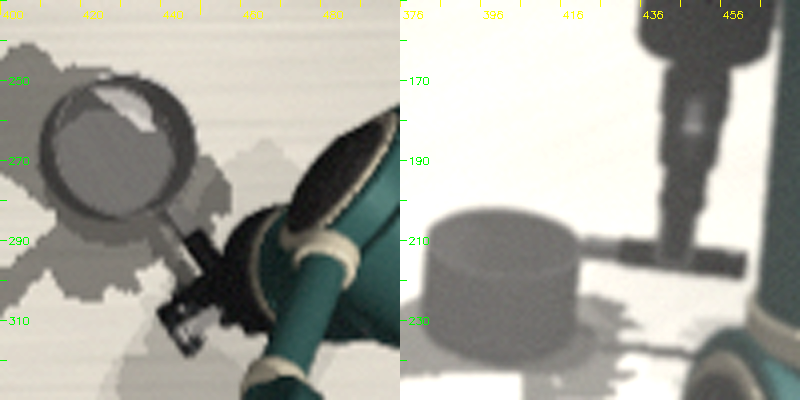

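The fingers straddle the middle pan's grip: finger at side (445,213), grip from (431,212) to (462,216). I'll close them.

>>> move_arm --rows '[[[0,0,0,0,0,0,0],[0,0,0,0,0,0,0],[0,0,0,0,0,0,0],[0,0,0,0,0,0,0],[0,0,0,0,0,0,0]]]' --squeeze 110

```text
t: 2.03
tcp_pos: [0.4385, -0.3144, 0.0629]
tool_rot: [0.96, 0.281, 0.0, 0.001]
ft_force: [-1.4, -0.4, 4.3]
opening: -0.0
gripper_force: 1.8
```

>>> move_arm --rows '[[[0,0,0,0,0,0,0],[0,0,0.05,0,0,0,0],[0,0,0.1,0,0,0,0],[0,0,0.2,0,0,0,0],[0,0,0.3,0,0,0,0]]]'

```text
t: 2.45
tcp_pos: [0.4375, -0.3132, 0.1224]
tool_rot: [0.96, 0.281, -0.0, -0.001]
ft_force: [1.3, -0.9, 1.0]
opening: 0.0002
gripper_force: 0.0
```

>>> move_arm --rows '[[[0,0,0.1,0,0,0.01,0],[0,0,0.2,0,0,0.02,0],[0,0,0.25,0,0,0.04,0],[0,0,0.25,0,0,0.068,0],[0,0,0.25,0,0,0.068,0]]]'

```text
t: 2.87
tcp_pos: [0.4389, -0.3143, 0.1741]
tool_rot: [0.924, 0.383, 0.001, 0.001]
ft_force: [-0.0, 0.6, -0.2]
opening: -0.0002
gripper_force: 0.0
```

```bash
python3 - <<'E'
from rig import *
from crop import *
t=get_image("top")[...,::-1].copy(); s=get_image("side")[...,::-1].copy()
a=panel(t,400,230,100,100,4); b=panel(s,366,110,100,120,4)
a=cv2.copyMakeBorder(a,0,80,0,0,0)
cv2.imwrite("pics/c3.png",np.hstack([a,b])); st=sense(); print(st["tcp_pos"],st["tool_rot"],st["ft_force"],st["ft_torque"],st["opening"])
E
```

```text
[ 0.4379415  -0.31366759  0.17226168] [9.24732173e-01 3.80618441e-01 9.78776112e-05 3.43245815e-05] [-1.26791954 -0.07739927 -0.38715645] [-0.02791221 -0.05322828  0.01279438] -7.41206402891776e-05
```

View pics/c3.png

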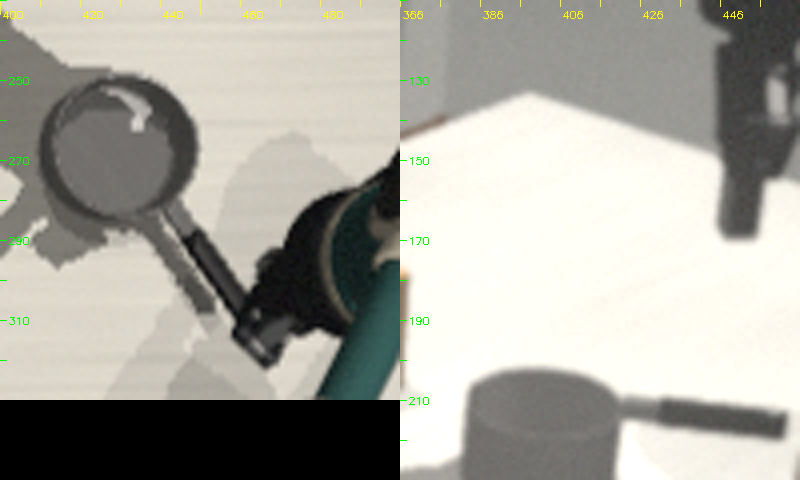

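```bash
python3 - <<'E'
from fit import *
p=np.array([.4379,-.3137,.1723])
for n in C: print(n,proj(n,[p,p-[0,0,.019],[.4379,-.3137,.063],[.4379,-.3137,.044]]).round(1))
# middle grip pts per fit
x,y,z,w=.5195,-.2608,.0601,-2.5702
d=np.array([np.cos(w),np.sin(w),0])
for g in(.067,.097,.142):
  for n in C: print(g,n,proj(n,np.array([x,y,z+.002])+g*d).round(1))
print(fit("middle",{"top":dict(box=[409.5,449,248.75,285],pts=[(.067,(448,288.5))]),
 "side":dict(box=[383,421.3,201.5,219],pts=[(.067,(431,212.5)),(.142,(462.5,216.5))])},[.55,-.2,.06,-2.6]))
E
```

```text
top [[466.7 297.1]
 [464.2 297.3]
 [453.2 298.1]
 [451.1 298.2]]
side [[449.9 171.2]
 [448.8 178.8]
 [443.8 213.8]
 [442.8 220.9]]
0.067 top [[445.9 288.1]]
0.067 side [[430.8 212.7]]
0.097 top [[452.9 298.1]]
0.097 side [[443.7 214.2]]
0.142 top [[463.5 313.1]]
0.142 side [[463.1 216.5]]
middle [ 0.5184 -0.2594  0.0608 -2.5504] rms 0.77 [ 1.8 -0.7 -0.5  0.1 -1.3 -0.4 -0.4  1.  -0.2  0.7 -0.1  0.   0.8 -0.5]
[ 0.51836942 -0.25940138  0.06077306 -2.55038941]
```

```bash
cat >> fit.py <<'E'
def tri(pt,ps):
    f=lambda X:np.r_[proj("top",X)[0]-pt,proj("side",X)[0]-ps]
    s=least_squares(f,[.5,0,.1]); return s.x.round(4),f(s.x).round(1)
E
python3 - <<'E'
from fit import *
from crop import *
from rig import *
print(tri((466,316),(451,169)))
t=get_image("top")[...,::-1].copy(); s=get_image("side")[...,::-1].copy()
cv2.imwrite("pics/t4.png",t);cv2.imwrite("pics/s4.png",s)
for im,n in((t,"top"),(s,"side")):
    for z in (.153,.172,.226,.30):
        u,v=proj(n,[.438,-.3137,z])[0]; cv2.drawMarker(im,(int(round(u)),int(round(v))),(0,0,255) if z==.172 else (255,0,255),0,4,1)
cv2.imwrite("pics/c4.png",np.hstack([panel(t,430,250,80,100,5),panel(s,410,80,80,100,5)]))
print(sense()["joint_positions"])
E
```

```text
(array([ 0.4078, -0.2947,  0.194 ]), array([-4. , -5.3,  6.6, -0.4]))
[-6.67947068e-01  4.73281732e-02  1.95420292e+00  1.16061027e-04
  1.14116822e+00  1.21302636e-01]
```

View pics/c4.png

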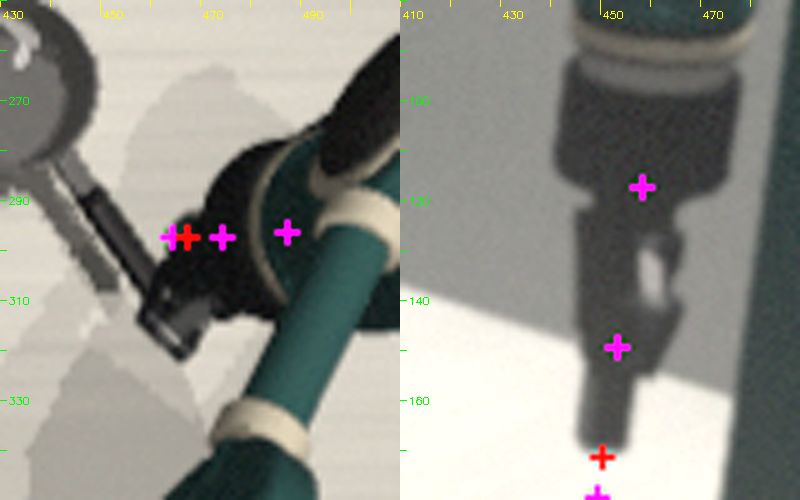

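The pads shut on nothing: opening 0, and the pan was left behind. In the side view the shut tips sit at (451,170). That is the projected TCP height, about 19 mm higher than the text says, so my TCP was too high. I'll regrasp with the TCP about 19 mm lower.

>>> move_arm --rows '[[[0,0,0,0,0,-0.034,0.6],[0,0,0,0,0,-0.067,0.6],[0,0,-0.1,0,0,-0.067,0.6],[0,0,-0.25,0,0,-0.067,0.6],[0,0,-0.4,0,0,-0.067,0.6]]]'

```text
t: 3.48
tcp_pos: [0.4387, -0.3144, 0.0918]
tool_rot: [0.959, 0.282, 0.001, 0.001]
ft_force: [0.4, 0.3, -1.2]
opening: 0.0515
gripper_force: 0.0
```

>>> move_arm --rows '[[[0,0,-0.08,0,0,0,0.6],[0,0,-0.16,0,0,0,0.6],[0,0,-0.245,0,0,0,0.6],[0,0,-0.245,0,0,0,0.6],[0,0,-0.245,0,0,0,0]]]'

```text
t: 3.9
tcp_pos: [0.4367, -0.3129, 0.0414]
tool_rot: [0.959, 0.282, -0.001, -0.002]
ft_force: [-0.2, -0.3, 0.7]
opening: 0.0406
gripper_force: 0.0
```

>>> move_arm --rows '[[[0,0,0,0,0,0,0],[0,0,0,0,0,0,0],[0,0,0,0,0,0,0],[0,0,0,0,0,0,0],[0,0,0,0,0,0,0]]]'

```text
t: 4.32
tcp_pos: [0.439, -0.3148, 0.0444]
tool_rot: [0.959, 0.282, 0.001, 0.001]
ft_force: [-1.8, -1.3, 3.8]
opening: 0.0114
gripper_force: 108.3
```

>>> move_arm --rows '[[[0,0,0.05,0,0,0,0],[0,0,0.15,0,0,0,0],[0,0,0.3,0,0,0,0],[0,0,0.45,0,0,0,0],[0,0,0.6,0,0,0,0]]]'

```text
t: 4.73
tcp_pos: [0.4368, -0.313, 0.1636]
tool_rot: [0.959, 0.283, -0.001, -0.001]
ft_force: [1.2, -0.1, -2.5]
opening: 0.0115
gripper_force: 107.7
```

>>> move_arm --rows '[[[0,0,0,0,0,0.02,0],[0,0,0,0,0,0.04,0],[0,0,0,0,0,0.062,0],[0,0,0,0,0,0.062,0],[0,0,0,0,0,0.062,0]]]'

```text
t: 5.15
tcp_pos: [0.4374, -0.3134, 0.1627]
tool_rot: [0.928, 0.374, -0.0, -0.0]
ft_force: [0.1, -0.4, -2.2]
opening: 0.0116
gripper_force: 107.6
```

```bash
python3 - <<'E'
from rig import *
from crop import *
t=get_image("top")[...,::-1].copy(); s=get_image("side")[...,::-1].copy()
cv2.imwrite("pics/t5.png",t);cv2.imwrite("pics/s5.png",s)
cv2.imwrite("pics/c5.png",np.hstack([panel(t,390,215,100,110,4),panel(s,356,120,100,110,4)]))
st=sense();print(st["tcp_pos"],st["tool_rot"],st["ft_force"],st["opening"],st["gripper_force"])
E
```

```text
[ 0.43757696 -0.31357355  0.16257666] [ 9.27559493e-01  3.73675199e-01 -2.67052502e-04 -4.00902501e-04] [-0.62768856 -0.00432779 -1.76160748] 0.01151498421591719 107.64996886253357
```

View pics/c5.png

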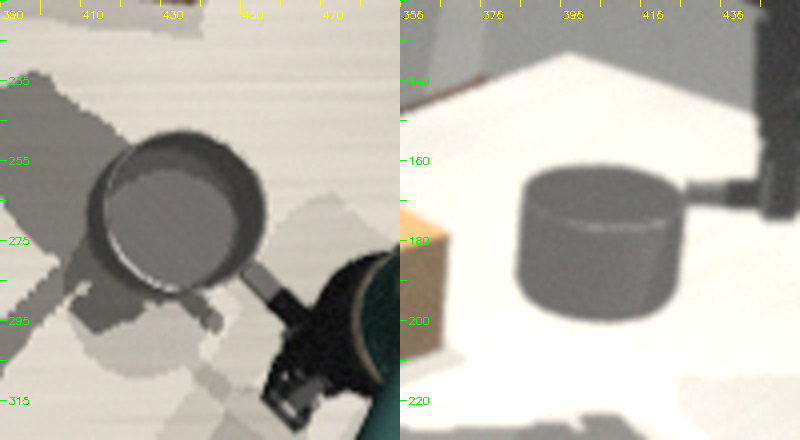

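```bash
python3 - <<'E'
from fit import *
p=fit("middle",{"top":dict(box=[411.75,456.5,247.5,288.75],pts=[(.067,(458.75,289.25))]),
 "side":dict(box=[387.25,427.25,160.75,177.5],pts=[(.067,(437.75,168.5))])},[.52,-.26,.18,-2.36])
print(np.degrees(p[3]), p[:2]-[.4376,-.3136], np.hypot(*(p[:2]-[.4376,-.3136])))
# mat centre and large pan check
m=np.array([[305,219],[367,208],[379,268],[317,280]]).mean(0)
f=lambda X:proj("top",np.r_[X,.003])[0]-m
print("mat",least_squares(f,[.58,0]).x)
E
```

```text
middle [ 0.5046 -0.2442  0.1771 -2.3663] rms 0.99 [ 2.8 -0.7  0.3  0.1 -0.6 -0.5 -0.4  1.5 -0.2 -0.  -0.2  0.1]
-135.57856989038692 [0.06695393 0.06944029] 0.09646129617445308
mat [ 0.58868745 -0.03956594]
```

>>> move_arm --rows '[[[0.05,0.13,0,0,0,0,0],[0.12,0.3,0,0,0,0,0],[0.19,0.5,0,0,0,0,0],[0.26,0.7,0,0,0,0,0],[0.32,0.85,0,0,0,0,0]]]'

```text
t: 5.67
tcp_pos: [0.5019, -0.1414, 0.1626]
tool_rot: [0.928, 0.374, -0.0, -0.001]
ft_force: [1.1, -1.0, -2.7]
opening: 0.0112
gripper_force: 107.7
```

>>> move_arm --rows '[[[0.03,0.09,0,0,0,0,0],[0.055,0.151,0,0,0,0,0],[0.055,0.151,-0.1,0,0,0,0],[0.055,0.151,-0.15,0,0,0,0],[0.055,0.151,-0.15,0,0,0,0]]]'

```text
t: 6.08
tcp_pos: [0.5102, -0.1127, 0.1296]
tool_rot: [0.927, 0.374, -0.003, -0.002]
ft_force: [-1.6, 0.7, -2.6]
opening: 0.0112
gripper_force: 107.7
```

```bash
python3 - <<'E'
from rig import *
from crop import *
t=get_image("top")[...,::-1].copy(); s=get_image("side")[...,::-1].copy()
cv2.imwrite("pics/t6.png",t);cv2.imwrite("pics/s6.png",s)
cv2.imwrite("pics/c6.png",np.hstack([panel(t,300,200,100,110,4),panel(s,280,170,100,110,4)]))
st=sense();print(st["tcp_pos"],st["tool_rot"],st["ft_force"],st["opening"],st["gripper_force"])
E
```

```text
[ 0.5119     -0.11379042  0.13193329] [ 9.27454199e-01  3.73934282e-01 -1.11193237e-03 -7.90583790e-04] [ 0.47408892 -0.68252119 -2.18402012] 0.011288523296335012 107.74352431297302
```

View pics/c6.png

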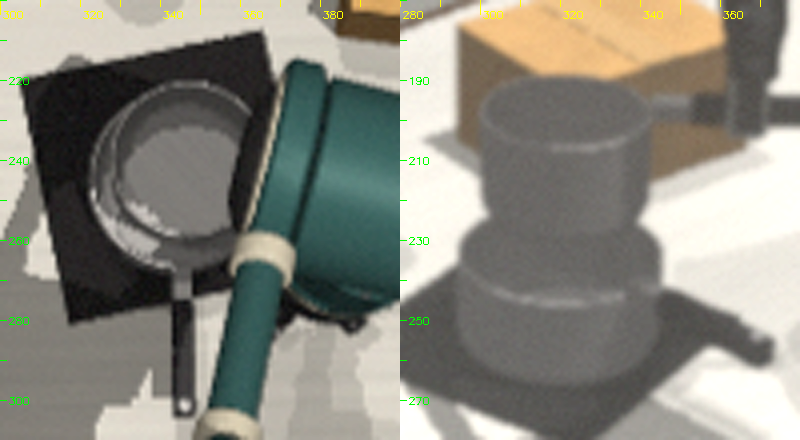

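```bash
python3 - <<'E'
from fit import *
p=fit("middle",{"top":dict(box=[327.5,None,None,None],pts=[]),
 "side":dict(box=[300.5,343,189,207.5],pts=[(.067,(354,196.7))])},[.58,-.04,.147,-2.36])
q=fit("large",{"top":dict(box=[322.4,None,221,267.5],pts=[(.153,(345.7,303.5))]),
 "side":dict(box=[294.75,345.5,None,246],pts=[(.153,(372.7,257.3))])},[.58,-.04,.058,-3.1])
print(p[:2]-q[:2])
E
```

```text
middle [ 0.5801 -0.0467  0.1429 -2.304 ] rms 0.56 [ 0.   0.   0.9 -0.6  0.3 -1.   0.2]
large [ 0.5807 -0.0442  0.0582 -3.142 ] rms 0.61 [-0.3  0.6 -1.2  0.5  0.4 -0.5  0.7 -0.6 -0.3  0.6]
[-0.00066047 -0.00251196]
```

>>> move_arm --rows '[[[0,0.01,-0.08,0,0,0,0],[0,0.01,-0.16,0,0,0,0],[0,0.01,-0.24,0,0,0,0],[0,0.01,-0.32,0,0,0,0],[0,0.01,-0.34,0,0,0,0]]]'

```text
t: 6.6
tcp_pos: [0.5113, -0.112, 0.0631]
tool_rot: [0.928, 0.374, -0.001, -0.001]
ft_force: [-1.2, 0.8, -3.0]
opening: 0.0112
gripper_force: 107.8
```

>>> move_arm --rows '[[[0,0,-0.01,0,0,0,0],[0,0,-0.02,0,0,0,0],[0,0,-0.03,0,0,0,0],[0,0,-0.03,0,0,0,0]]]'

```text
t: 6.93
tcp_pos: [0.5137, -0.112, 0.0597]
tool_rot: [0.927, 0.374, 0.001, 0.0]
ft_force: [-0.3, -0.3, -2.4]
opening: 0.0116
gripper_force: 107.8
```

>>> move_arm --rows '[[[0,0,-0.01,0,0,0,0],[0,0,-0.02,0,0,0,0],[0,0,-0.02,0,0,0,0]]]'

```text
t: 7.18
tcp_pos: [0.5129, -0.1116, 0.0548]
tool_rot: [0.927, 0.374, 0.0, -0.0]
ft_force: [0.2, -0.0, -2.6]
opening: 0.0115
gripper_force: 107.8
```

>>> move_arm --rows '[[[0,0,-0.005,0,0,0,0],[0,0,-0.01,0,0,0,0],[0,0,-0.01,0,0,0,0]]]'

```text
t: 7.43
tcp_pos: [0.5128, -0.1116, 0.0527]
tool_rot: [0.927, 0.374, -0.0, -0.0]
ft_force: [-0.2, 0.6, -2.8]
opening: 0.0114
gripper_force: 107.8
```

>>> move_arm --rows '[[[0,0,-0.005,0,0,0,0],[0,0,-0.01,0,0,0,0],[0,0,-0.01,0,0,0,0]]]'

```text
t: 7.68
tcp_pos: [0.5131, -0.1118, 0.0515]
tool_rot: [0.927, 0.374, -0.0, 0.0]
ft_force: [-2.7, -0.9, 3.4]
opening: 0.0114
gripper_force: 108.6
```

>>> move_arm --rows '[[[0,0,-0.005,0,0,0,0],[0,0,-0.008,0,0,0,0],[0,0,-0.008,0,0,0,0]]]'

```text
t: 7.93
tcp_pos: [0.513, -0.1123, 0.0511]
tool_rot: [0.927, 0.375, -0.0, 0.0]
ft_force: [-7.3, -1.6, 12.5]
opening: 0.0113
gripper_force: 109.9
```

```bash
python3 - <<'E'
from rig import *
st=sense();print(st["tcp_pos"],st["ft_force"],st["ft_torque"])
E
```

```text
[ 0.51300046 -0.11225089  0.05106836] [-7.34283591 -1.62305145 12.51166585] [0.03797808 1.01651696 0.19788087]
```

>>> move_arm --rows '[[[0,0,0,0,0,0,0.35],[0,0,0,0,0,0,0.35],[0,0,0,0,0,0,0.35],[0,0,0,0,0,0,0.35]]]'

```text
t: 8.27
tcp_pos: [0.5132, -0.1116, 0.0492]
tool_rot: [0.927, 0.374, 0.0, 0.0]
ft_force: [0.9, -0.4, -0.9]
opening: 0.03
gripper_force: 0.0
```

>>> move_arm --rows '[[[0,0,0.05,0,0,0,0.35],[0,0,0.15,0,0,0,0.35],[0,0,0.35,0,0,0,0.35],[0,0,0.55,0,0,0,0.35],[0,0,0.7,0,0,0,0.35]]]'

```text
t: 8.68
tcp_pos: [0.5139, -0.1118, 0.193]
tool_rot: [0.927, 0.374, 0.001, 0.001]
ft_force: [0.9, -0.1, -0.2]
opening: 0.0297
gripper_force: 0.0
```

>>> move_arm --rows '[[[-0.12,0.95,0,0,0,0.009,0.5],[-0.12,0.95,0,0,0,0.009,0.5],[-0.12,0.95,0,0,0,0.009,0.5],[-0.12,0.95,0,0,0,0.009,0.5],[-0.12,0.95,0,0,0,0.009,0.5]]]'

```text
t: 9.1
tcp_pos: [0.4882, 0.0815, 0.1902]
tool_rot: [0.922, 0.388, 0.001, -0.001]
ft_force: [0.8, 0.5, -0.2]
opening: 0.0429
gripper_force: 0.0
```

>>> move_arm --rows '[[[-0.131,0.683,-0.3,0,0,0.009,0.6],[-0.131,0.683,-0.3,0,0,0.009,0.6],[-0.131,0.683,-0.3,0,0,0.009,0.6],[-0.131,0.683,-0.3,0,0,0.009,0.6],[-0.131,0.683,-0.3,0,0,0.009,0.6]]]'

```text
t: 9.52
tcp_pos: [0.46, 0.2183, 0.1272]
tool_rot: [0.915, 0.402, -0.002, -0.001]
ft_force: [-1.3, -0.4, -0.2]
opening: 0.0512
gripper_force: 0.0
```

```bash
python3 - <<'E'
from rig import *
from crop import *
t=get_image("top")[...,::-1].copy(); s=get_image("side")[...,::-1].copy()
cv2.imwrite("pics/t7.png",t);cv2.imwrite("pics/s7.png",s)
A=np.hstack([panel(t,195,235,100,75,4),panel(s,195,245,100,75,4)])
B=np.hstack([panel(t,310,215,100,75,4),panel(s,285,190,100,75,4)])
cv2.imwrite("pics/c7.png",np.vstack([A,B]))
st=sense();print(st["tcp_pos"],st["tool_rot"])
E
```

```text
[0.46214872 0.21559757 0.12914355] [ 9.15741684e-01  4.01767129e-01 -5.60560218e-04  1.67225899e-04]
```

View pics/c7.png

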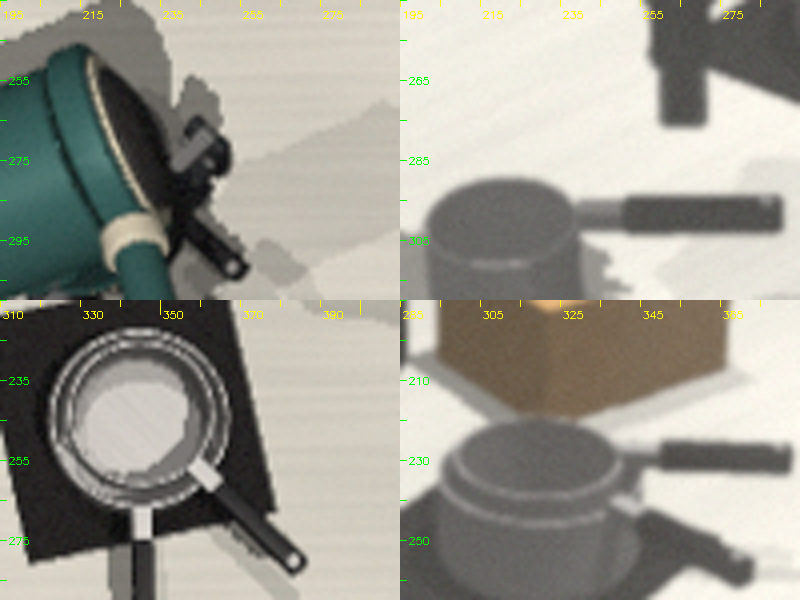

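The middle pan sits nested, its handle about 45° from the large one (grip tip at top (385,282), against the large handle running straight down at u 345). The gripper is now above the small pan's grip, whose tip is at top (255,303).

>>> move_arm --rows '[[[0,0,-0.15,0,0,0,0.6],[0,0,-0.3,0,0,0,0.6],[0,0,-0.41,0,0,0,0.6],[0,0,-0.41,0,0,0,0.6],[0,0,-0.41,0,0,0,0]]]'

```text
t: 10.03
tcp_pos: [0.4625, 0.2135, 0.0471]
tool_rot: [0.917, 0.4, -0.001, 0.0]
ft_force: [0.3, 0.4, -0.0]
opening: 0.0404
gripper_force: 0.0
```

>>> move_arm --rows '[[[0,0,0,0,0,0,0],[0,0,0,0,0,0,0],[0,0,0,0,0,0,0],[0,0,0,0,0,0,0],[0,0,0,0,0,0,0]]]'

```text
t: 10.45
tcp_pos: [0.4648, 0.2152, 0.0497]
tool_rot: [0.916, 0.4, 0.002, 0.0]
ft_force: [-1.8, -2.1, 6.9]
opening: 0.0113
gripper_force: 108.3
```

```bash
python3 - <<'E'
from fit import *
p=fit("middle",{"top":dict(box=[327.5,364.25,226,None],pts=[(.067,(363,261.75)),(.142,(385.75,282))]),
 "side":dict(box=[298,340.5,219.75,240],pts=[(.067,(350.5,229.25)),(.142,(383,229.5))])},[.58,-.04,.067,-2.36])
print(np.degrees(p[3]))
E
```

```text
middle [ 0.5813 -0.0439  0.0649 -2.3624] rms 0.71 [-1.3 -1.2 -0.9  0.9 -0.7 -0.2 -0.   0.9  0.6 -0.4  0.1 -0.4  0.   0.8
  0.5]
-135.35585250864722
```

>>> move_arm --rows '[[[0,0,0.05,0,0,0,0],[0,0,0.15,0,0,0,0],[0,0,0.3,0,0,0,0],[0,0,0.5,0,0,0,0],[0,0,0.65,0,0,0,0]]]'

```text
t: 10.87
tcp_pos: [0.4628, 0.2151, 0.1803]
tool_rot: [0.916, 0.401, 0.001, -0.0]
ft_force: [2.1, 0.2, -1.8]
opening: 0.0116
gripper_force: 107.5
```

>>> move_arm --rows '[[[0.03,-0.1,0,0,0,0.03,0],[0.08,-0.25,0,0,0,0.06,0],[0.14,-0.43,0,0,0,0.09,0],[0.2,-0.61,0,0,0,0.12,0],[0.25,-0.75,0,0,0,0.15,0]]]'

```text
t: 11.28
tcp_pos: [0.5131, 0.0628, 0.1783]
tool_rot: [0.796, 0.605, 0.0, 0.001]
ft_force: [0.9, 0.7, -1.9]
opening: 0.011
gripper_force: 107.5
```

>>> move_arm --rows '[[[0.05,-0.15,0,0,0,0.025,0],[0.11,-0.33,0,0,0,0.05,0],[0.17,-0.5,0,0,0,0.07,0],[0.23,-0.66,0,0,0,0.09,0],[0.27,-0.77,0,0,0,0.09,0]]]'

```text
t: 11.7
tcp_pos: [0.5675, -0.092, 0.1782]
tool_rot: [0.704, 0.71, -0.0, 0.001]
ft_force: [0.7, 1.0, -1.8]
opening: 0.0114
gripper_force: 107.6
```

>>> move_arm --rows '[[[0.04,-0.1,0,0,0,0,0],[0.07,-0.2,-0.05,0,0,0,0],[0.07,-0.2,-0.15,0,0,0,0],[0.07,-0.2,-0.15,0,0,0,0],[0.07,-0.2,-0.15,0,0,0,0]]]'

```text
t: 12.12
tcp_pos: [0.5792, -0.1287, 0.1463]
tool_rot: [0.705, 0.71, -0.001, -0.002]
ft_force: [0.2, -0.6, -0.8]
opening: 0.0115
gripper_force: 107.6
```

```bash
python3 - <<'E'
from rig import *
from crop import *
t=get_image("top")[...,::-1].copy(); s=get_image("side")[...,::-1].copy()
cv2.imwrite("pics/t8.png",t);cv2.imwrite("pics/s8.png",s)
cv2.imwrite("pics/c8.png",np.hstack([panel(t,305,205,100,110,4),panel(s,280,160,100,110,4)]))
st=sense();print(st["tcp_pos"],st["tool_rot"],st["ft_force"],st["opening"],st["gripper_force"])
E
```

```text
[ 0.58081512 -0.12852136  0.14813235] [7.04317430e-01 7.09885148e-01 1.60227467e-04 8.78487330e-05] [ 0.43416745  0.45772445 -1.49399831] 0.011587099478261453 107.6250171661377
```

View pics/c8.png

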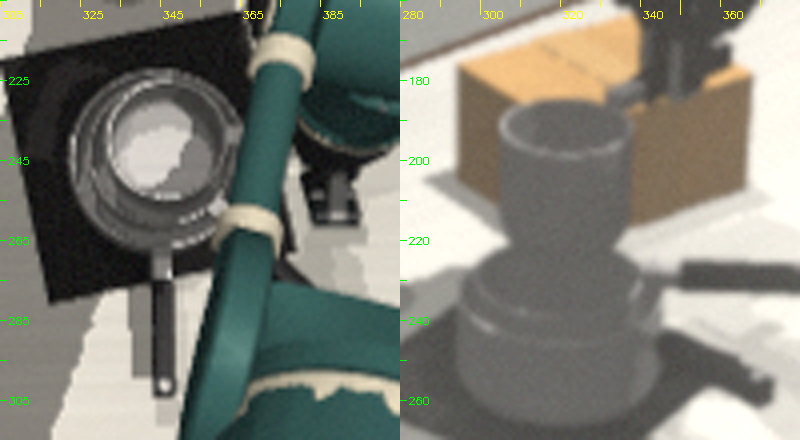

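```bash
python3 - <<'E'
from fit import *
fit("small",{"top":dict(box=[330.75,362,224.25,255],pts=[]),
 "side":dict(box=[305,338.5,184.75,199.25],pts=[])},[.58,-.04,.167,-1.57])
fit("small",{"top":dict(box=[330.75,None,224.25,None],pts=[]),
 "side":dict(box=[305,338.5,None,199.25],pts=[])},[.58,-.04,.167,-1.57])
fit("middle",{"top":dict(box=[327,None,None,None],pts=[]),
 "side":dict(box=[297,341.5,None,None],pts=[(.067,(350,229.25))])},[.58,-.04,.067,-2.36])
E
```

```text
small [ 0.5773 -0.0431  0.1594 -1.57  ] rms 0.34 [-0.  -0.6 -0.1 -0.5  0.4  0.4 -0.1  0.1]
small [ 0.5777 -0.0427  0.1596 -1.57  ] rms 0.18 [-0.2 -0.3  0.1  0.2  0.1]
middle [ 0.5839 -0.0456  0.0675 -2.473 ] rms 0.82 [-0.1  1.7 -0.7 -0.2 -0. ]
```

>>> move_arm --rows '[[[0.015,-0.005,-0.05,0,0,0,0],[0.015,-0.005,-0.13,0,0,0,0],[0.015,-0.005,-0.21,0,0,0,0],[0.015,-0.005,-0.29,0,0,0,0],[0.015,-0.005,-0.37,0,0,0,0]]]'

```text
t: 12.63
tcp_pos: [0.5845, -0.1296, 0.0733]
tool_rot: [0.704, 0.71, 0.0, 0.001]
ft_force: [-0.8, -0.2, -1.2]
opening: 0.0116
gripper_force: 107.8
```

>>> move_arm --rows '[[[0,0,-0.01,0,0,0,0],[0,0,-0.02,0,0,0,0],[0,0,-0.02,0,0,0,0]]]'

```text
t: 12.88
tcp_pos: [0.5843, -0.1298, 0.0697]
tool_rot: [0.704, 0.71, 0.0, 0.0]
ft_force: [-0.1, 0.1, -1.4]
opening: 0.0114
gripper_force: 107.7
```

>>> move_arm --rows '[[[0,0,-0.005,0,0,0,0],[0,0,-0.01,0,0,0,0],[0,0,-0.01,0,0,0,0]]]'

```text
t: 13.13
tcp_pos: [0.5845, -0.1302, 0.0682]
tool_rot: [0.705, 0.71, 0.0, 0.001]
ft_force: [-0.2, -0.1, -1.2]
opening: 0.0112
gripper_force: 107.7
```

>>> move_arm --rows '[[[0,0,-0.005,0,0,0,0],[0,0,-0.01,0,0,0,0],[0,0,-0.01,0,0,0,0]]]'

```text
t: 13.38
tcp_pos: [0.5837, -0.1301, 0.0653]
tool_rot: [0.705, 0.71, -0.0, 0.0]
ft_force: [0.1, 0.2, -1.7]
opening: 0.0113
gripper_force: 107.7
```

>>> move_arm --rows '[[[0,0,-0.005,0,0,0,0],[0,0,-0.01,0,0,0,0],[0,0,-0.01,0,0,0,0]]]'

```text
t: 13.63
tcp_pos: [0.5836, -0.13, 0.063]
tool_rot: [0.705, 0.71, -0.0, -0.0]
ft_force: [0.3, 0.7, -1.3]
opening: 0.0116
gripper_force: 107.7
```

>>> move_arm --rows '[[[0,0,-0.005,0,0,0,0],[0,0,-0.01,0,0,0,0],[0,0,-0.01,0,0,0,0]]]'

```text
t: 13.88
tcp_pos: [0.5839, -0.1302, 0.0614]
tool_rot: [0.705, 0.71, 0.0, 0.0]
ft_force: [0.2, -0.2, 0.2]
opening: 0.011
gripper_force: 108.0
```

>>> move_arm --rows '[[[0,0,-0.003,0,0,0,0],[0,0,-0.006,0,0,0,0],[0,0,-0.006,0,0,0,0]]]'

```text
t: 14.13
tcp_pos: [0.5842, -0.1304, 0.061]
tool_rot: [0.705, 0.71, 0.0, 0.0]
ft_force: [-1.7, -0.8, 4.0]
opening: 0.0113
gripper_force: 108.8
```

>>> move_arm --rows '[[[0,0,-0.004,0,0,0,0],[0,0,-0.007,0,0,0,0],[0,0,-0.007,0,0,0,0]]]'

```text
t: 14.38
tcp_pos: [0.5845, -0.1309, 0.0606]
tool_rot: [0.704, 0.71, 0.0, 0.001]
ft_force: [-3.6, -2.2, 9.7]
opening: 0.0111
gripper_force: 109.5
```

>>> move_arm --rows '[[[0,0,0,0,0,0,0.35],[0,0,0,0,0,0,0.35],[0,0,0,0,0,0,0.35],[0,0,0,0,0,0,0.35]]]'

```text
t: 14.72
tcp_pos: [0.5836, -0.1299, 0.0583]
tool_rot: [0.705, 0.71, -0.0, -0.0]
ft_force: [-0.4, 0.5, -0.4]
opening: 0.0298
gripper_force: 0.0
```

>>> move_arm --rows '[[[0,0,0.05,0,0,0,0.35],[0,0,0.15,0,0,0,0.35],[0,0,0.35,0,0,0,0.35],[0,0,0.55,0,0,0,0.35],[0,0,0.7,0,0,0,0.35]]]'

```text
t: 15.13
tcp_pos: [0.5846, -0.1302, 0.2024]
tool_rot: [0.705, 0.71, 0.001, 0.001]
ft_force: [1.0, -0.9, 1.0]
opening: 0.0298
gripper_force: 0.0
```

>>> move_arm --rows '[[[-0.1,-0.9,0.1,0,0,0,0.35],[-0.2,-0.9,0.1,0,0,0,0.35],[-0.2,-0.9,0.1,0,0,0,0.35],[-0.2,-0.9,0.1,0,0,0,0.35],[-0.2,-0.9,0.1,0,0,0,0.35]]]'

```text
t: 15.55
tcp_pos: [0.5428, -0.3145, 0.2204]
tool_rot: [0.705, 0.709, -0.001, 0.001]
ft_force: [0.3, -0.2, 0.5]
opening: 0.0298
gripper_force: 0.0
```

```bash
python3 - <<'E'
from rig import *
from crop import *
t=get_image("top")[...,::-1].copy(); s=get_image("side")[...,::-1].copy()
cv2.imwrite("pics/c9.png",np.hstack([panel(t,305,205,100,110,4),panel(s,280,170,100,110,4)]))
st=sense();print(st["tcp_pos"],st["t"])
E
```

```text
[ 0.54303137 -0.31376654  0.21997678] 15.65
```

View pics/c9.png

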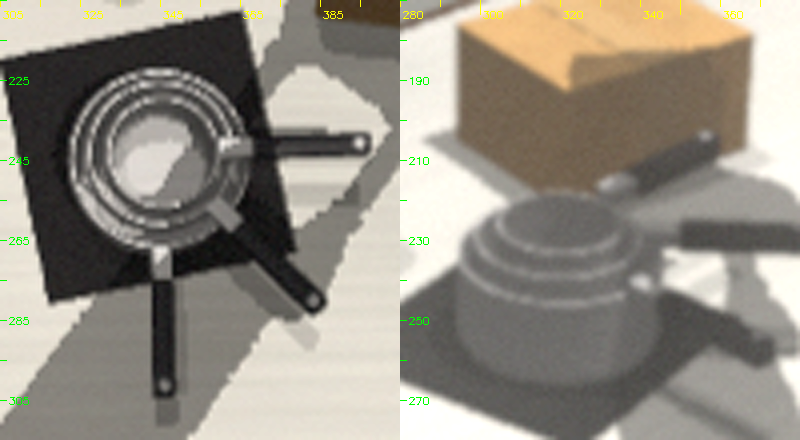

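The three pans are nested flat and near concentric. The handles fan in equal steps, with tips at top (345,302), (384,280) and (394,241), and everything is released.

```bash
python3 -c "
from rig import *
print(finish_job())"
```

```text
the job is handed in; nothing more can be done
None
```

The three pans are nested on the mat with their handles fanned about 45° apart the same way, and the job is handed in; the first grasp closed on nothing and was redone, and no verdict came back.

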